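# Lower the pull handle of the eye clinic's rolling instrument case by one hole

### The arm

A 6-joint arm with a two-finger parallel gripper is mounted at the origin on the work surface. World frame = base frame: x ahead of the robot, y to its left, z up, the work surface at z = 0. Lengths are in mm, angles in rad, forces in N, time in s.
With the tool pointing down it reaches from about 350 to 975 mm from the base axis. Payload 7.1 kg.
Tool frame: the origin (TCP) lies between the finger pads; the fingertips stand 8 mm ahead of it and the grasp point (between the pads) lies 11 mm behind it; x points along the fingers, y is the direction in which the jaws open and shut, and the axes are right-handed (so a half turn about x gives the same grasp; the last joint's range is limited). The gripper opens to 88 mm and grips with 3 to 60 N. Pads are 20 mm wide; open, the fingers measure 115 mm over their backs; the gripper's body (75 mm by 178 mm) begins 61 mm behind the grasp point.
Start: joints at [-1.307, 0.423, 1.63, -0, 1.089, -0.019], TCP at [174.422, -600.152, 230.675] pointing down, gripper open.
Joint ranges: [-3, 3], [-0.9, 2.11], [0.09, 2.58], [-1.31, 4.45], [0.11, 2.69], [-2.54, 2.54]. Speed limits (rad/s): [2.39, 2.39, 3.01, 3.14, 3.14, 3.14].

### API

Orientations are given as a rotation vector (axis times angle).
In Python, from workcell import ctrl gives the robot as it stands.
- The arm moves only by the tool apply_moves, never from a script. Its argument "increments" is a list of rows, each an object with "gripper": the opening in per cent of the stroke, from 0 (shut) to 100 (fully open); "delta_pos": the shift along the tool's x, y, z in cm, a list of three; "dr": the turn, a rotation vector about the tool's x, y, z in rad, a list of three. In form: [{"gripper": gripper, "delta_pos": [dx, dy, dz], "dr": [ax, ay, az]}, ...]. A call has exactly 5 rows; each row shifts and turns the commanded pose from where the row before left it, along the tool's axes as they then stand; what a row does not reach is not made up. A row lasts 1/12 s, in which the tool goes at most 41.7 mm and 7.16 degrees, less where a joint would pass 70% of its speed; a pose out of reach is approached as far as the arm can. A call with a gripper value outside its range is refused whole. The fingers move at their own pace and stop on an object; the grip force is fixed at half the most. Time passes only in rows, so rows that do not move let the fingers close, or fill a call up. It gives the time, the measured TCP pose, the force and the opening at its end, in the units of the state.
- ctrl.get_obs(): the state, without advancing time (a new reading comes with each control period).
- ctrl.get_image(name): name is "side" or "top" or "wrist"; returns a dict with "img" (420x560x3 uint8, red, green, blue), "range_z" (420x560 float32, mm along the optical axis (not along the pixel's ray), 0 where there is no reading), "mtx" (3x3 intrinsics, pixels), "k1" (the pictures are not rectified: a ray, as slopes to the right and down, at radius r is drawn at 1 + k1 r^2 times it, then the intrinsics apply), "rvec" (rotation vector, rad) and "tvec" (3), from world to camera coordinates, as OpenCV has them. Camera axes: x right, y down, z forward; pixel columns grow to the right and rows downward; lengths in mm; the calibration is good to about 2 mm. A picture is of the moment at which its call begins.
- ctrl.close_job(): hands the job in, once; it reports no verdict.
The state is a dict: "t": time; "qpos": joint angles; "qvel": joint speeds; "joint_torque": joint torques, N m; "ee_pos": TCP position; "orientation": TCP orientation; "ft_force": force on the tool from outside, world axes, zero at the start; "moment": the same for the moment, N m; "width": finger opening in mm.
Only numpy, scipy, OpenCV 4.12 (cv2) and the standard library are available. Lean on these libraries where they do the work, as an engineer would, in place of code of your own. Each camera call takes 0.05 s, during which the arm holds its last target. There are 200 camera calls.

### The job

The pull handle of the rolling instrument case is too high for the colleague who takes it next: lower it to the next hole. Press the red button on the grip only to free the handle and start it down, let the button go while the pins are still between the two holes, then push down on the grip beside the button until the spring pins snap out into the next hole and the button pops up. Feel for the click and do not force the handle once it has locked; leave the things on the white side table alone.

Things in the scene. Friction and masses are not known exactly. Their poses are not given: they have to be found in the camera images.
- grip_top (a point): middle of the flat top of the case's black pull-handle grip: a level bar 204 mm long (y), 34 wide (x), 28 high; z up; steel tubes under it at y = +-85 mm. It slides straight down in the case's fixed outer tubes: 6 to 9 N of push with the button fully in, 1 N more with it let go between holes (pins rub); it stays where left. 0.4 kg. The case stands fast on the floor before the counter
- button_top (a point): middle of the top of the red release button in the middle of the grip: 38 mm along the grip's y, 20 mm along x, standing 8 mm proud of the grip's flat top when up. Axes as grip_top
- button (a joint): how far the red button is pressed, m: 0 up, 0.006 fully in (still 2 mm proud). Spring: 2.5 N to start, 5.5 N fully in. It draws both spring pins back; they clear the holes beyond about 0.004. Between holes the tube wall keeps the pins in, so the let-go button stays about 0.004 down; it pops up to 0 when the pins snap out into a hole
- handle (a joint): how far the handle has gone down from its top hole, m: 0 at the start (locked, grip top about 190 mm above the counter). The spacing of the holes differs from case to case: the next hole is somewhere from 0.035 to 0.055, found by the snap, the one after 45 mm lower. 6 mm pins in 8 mm holes: 1 mm play each way. Locked, it is rigid; between holes the grip can also be pulled back up, with 16 to 18 N
- tube_top (a point): midway between the upper ends of the case's two fixed outer tubes (22 x 20 mm, black collars 32 mm wide), which stand at y = +-85 mm of this frame, 130 mm below the grip's top at the start; the holes are in their +x faces, where the brass pins show. Axes as grip_top
- saline: white bottle with blue cap, 52 mm across, 130 mm high, on the white side table; origin at its foot. A bystander
- glove_box: blue carton 120 x 220 x 75 mm on the white side table; origin in the middle of its underside. A bystander
- occluder: black hand-held eye occluder, 165 mm long, 10 mm high, lying on the white side table; origin under the middle of its handle. A bystander
- pins: the two brass spring pins of the handle (6 mm thick, moving along x, at y = +-85 mm), seen in the holes of the outer tubes; origin midway between them, 155 mm below grip_top and fixed to it in height. Locked in a hole they take the force on the handle beyond its sliding friction and are not to bear over 20 N: push slowly, about 10 mm/s, so that the stop is soft

How it is judged:
By the outcome, as a careful person would: the job done as asked, in the order asked, and still so for the second after the job is handed in, with the robot touching nothing.
It also fails if it takes over 45 s, if anything falls off the work surface, if the arm or the gripper's body presses on something with over 40 N, if the wrist force passes 120 N, or if a joint passes its speed limit or range.

## Working session

There is one attempt and no reset: what is moved stays moved. The work goes in short steps, Python scripts to look and compute and a tool call to move; the robot and the scene stay as the last step left them, time stands still between calls to the robot, and variables do not carry over. Pictures are saved under pics/ and viewed, about 8 in all and at most 12, crops included, and the job is handed in when it is done.

Besides the shell and the picture viewer there is one more tool, called after "Call:" as name(argument=value, ...) on one line, values as JSON. apply_moves: Moves the arm, as the interface text tells. Its arguments: {"type":"object","properties":{"increments":{"type":"array","items":{"type":"object","properties":{"gripper":{"type":"number"},"delta_pos":{"type":"array","items":{"type":"number"}},"dr":{"type":"array","items":{"type":"number"}}}}}},"required":["increments"]}

```bash
mkdir -p pics; cat > h.py <<'E'
import numpy as np, cv2
from workcell import ctrl
def snap(n,f):
    d=ctrl.get_image(n); np.savez('pics/'+f+'.npz',**d); cv2.imwrite('pics/'+f+'.png',d['img'][:,:,::-1]); return d
def cloud(d):
    v,u=np.mgrid[:420,:560]; K=np.array(d['mtx'],float)
    p=np.stack([u,v],-1).reshape(-1,1,2).astype(float)
    s=cv2.undistortPoints(p,K,np.array([d['k1'],0,0,0,0.])).reshape(420,560,2)
    z=d['range_z'].astype(float); R=cv2.Rodrigues(np.array(d['rvec'],float))[0]
    c=np.dstack([s*z[...,None],z]); w=(c-np.array(d['tvec'],float).ravel())@R
    w[z==0]=np.nan; return w
E
python3 - <<'E'
from h import *
a=snap('side','s0');b=snap('top','t0')
cv2.imwrite('pics/st0.png',cv2.resize(np.vstack([a['img'],b['img']])[:,:,::-1],(560,840))[:, :] if 0 else cv2.resize(np.hstack([a['img'],b['img']])[:,:,::-1],(800,300)))
for n,d in(('side',a),('top',b)):
    w=cloud(d);i=d['img'].astype(int)
    m=(i[...,0]>130)&(i[...,1]<70)&(i[...,2]<70)
    print(n,m.sum(),np.argwhere(m).mean(0) if m.any() else '',np.nanmedian(w[m],0),np.nanmin(w[m],0),np.nanmax(w[m],0))
print(ctrl.get_obs())
E
```

```text
side 256 [242.26171875 374.5078125 ] [578.61150476 -51.79155699 198.69663048] [564.47264402 -69.52372202 194.6982254 ] [594.00401429 -31.92101103 201.67956517]
top 172 [169.0872093  365.77906977] [581.24404727 -50.65487914 197.65924299] [567.21213885 -68.57513386 190.34942714] [596.47766496 -30.95839495 201.91376624]
{'t': 0.1, 'qpos': array([-1.30702775e+00,  4.23761124e-01,  1.63055403e+00,  8.62362109e-06,
        1.08861553e+00, -1.89709828e-02]), 'qvel': array([-0.00042314, -0.00202849, -0.00250156,  0.00142361, -0.0006364 ,
        0.00026047]), 'joint_torque': array([-2.39503061e-04, -5.45613027e+01, -2.74324894e+01,  6.45554136e-02,
        1.87730638e-02, -2.36096770e-05]), 'ee_pos': array([ 174.29040251, -599.72293158,  230.00488298]), 'orientation': array([ 2.070259  ,  0.29604606, -2.07058478]), 'ft_force': array([-0.55284839,  0.0600327 ,  0.49382779]), 'moment': array([ 0.05761574, -0.00710699, -0.0056159 ]), 'width': 87.56997105440499}
```

View pics/st0.png

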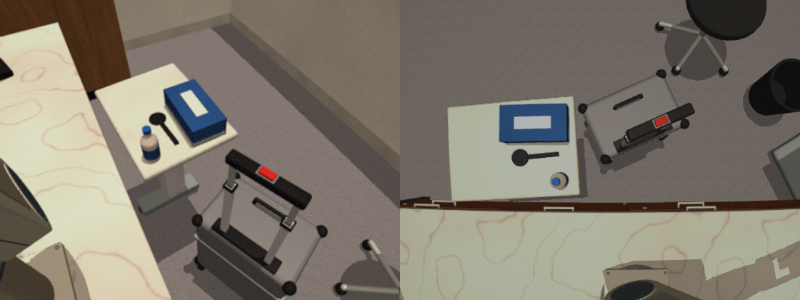

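```bash
python3 - <<'E'
from h import *
from scipy.spatial.transform import Rotation as R
for n in('s0','t0'):
    d=dict(np.load(f'pics/{n}.npz'));w=cloud(d);i=d['img'].astype(int)
    red=(i[...,0]>130)&(i[...,1]<70)&(i[...,2]<70)
    bt=np.nanmedian(w[red],0)
    m=(abs(w[...,2]-190)<7)&(np.hypot(w[...,0]-bt[0],w[...,1]-bt[1])<125)&(i.max(-1)<90)
    p=w[m]; r=cv2.minAreaRect(np.float32(p[:,:2])); c=r[0]
    q=p[:,:2]-p[:,:2].mean(0); e=np.linalg.eigh(q.T@q)[1][:,1]
    rr=cv2.minAreaRect(np.float32(w[red][:,:2]))
    print(n,m.sum(),np.median(p[:,2]),r,'axis deg',np.degrees(np.arctan2(e[1],e[0])),'button',rr,np.median(w[red][:,2]))
o=ctrl.get_obs();print(R.from_rotvec(o['orientation']).as_matrix().round(3))
E
```

```text
s0 2105 190.4073336173528 ((578.6929931640625, -51.45299530029297), (34.75824737548828, 201.9897918701172), 24.08495330810547) axis deg 114.01471157666796 button ((nan, nan), (0.0, 0.0), 0.0) nan
t0 1368 189.45144439131224 ((581.1085815429688, -50.3974609375), (35.14434051513672, 204.60894775390625), 24.201644897460938) axis deg 113.68347728736826 button ((580.8252563476562, -50.46427917480469), (18.981491088867188, 34.1118278503418), 27.019563674926758) nan
[[-0.     0.279 -0.96 ]
 [ 0.001 -0.96  -0.279]
 [-1.    -0.001 -0.   ]]
```

Call:
apply_moves(increments=[{"gripper":0,"delta_pos":[-0.2,-2.07,-2.72],"dr":[0,0,0]},{"gripper":0,"delta_pos":[-0.2,-2.07,-2.72],"dr":[0,0,0]},{"gripper":0,"delta_pos":[-0.2,-2.07,-2.72],"dr":[0,0,0]},{"gripper":0,"delta_pos":[-0.2,-2.07,-2.72],"dr":[0,0,0]},{"gripper":0,"delta_pos":[-0.2,-2.07,-2.72],"dr":[0,0,0]}])

```text
t: 0.52
ee_pos: [276.6, -461.2, 240.4]
orientation: [2.07, 0.295, -2.071]
ft_force: [0.7, 0.0, 1.0]
width: 58.0
```

Call:
apply_moves(increments=[{"gripper":0,"delta_pos":[0,-2.07,-2.72],"dr":[0,0,0]},{"gripper":0,"delta_pos":[0,-2.07,-2.72],"dr":[0,0,0]},{"gripper":0,"delta_pos":[0,-2.07,-2.72],"dr":[0,0,0]},{"gripper":0,"delta_pos":[0,-2.07,-2.72],"dr":[0,0,0]},{"gripper":0,"delta_pos":[0,-2.07,-2.72],"dr":[0,0,0]}])

```text
t: 0.93
ee_pos: [378.4, -323.9, 240.5]
orientation: [2.07, 0.295, -2.07]
ft_force: [0.5, -0.3, -0.2]
width: 24.8
```

Call:
apply_moves(increments=[{"gripper":0,"delta_pos":[0,-2.07,-2.72],"dr":[0,0,0]},{"gripper":0,"delta_pos":[0,-2.07,-2.72],"dr":[0,0,0]},{"gripper":0,"delta_pos":[0,-2.07,-2.72],"dr":[0,0,0]},{"gripper":0,"delta_pos":[0,-2.07,-2.72],"dr":[0,0,0]},{"gripper":0,"delta_pos":[0,-2.07,-2.72],"dr":[0,0,0]}])

```text
t: 1.35
ee_pos: [480.1, -186.5, 240.5]
orientation: [2.07, 0.295, -2.07]
ft_force: [0.5, -0.2, -0.7]
width: 0.1
```

Call:
apply_moves(increments=[{"gripper":0,"delta_pos":[0,-2.04,-2.68],"dr":[0,0,0]},{"gripper":0,"delta_pos":[0,-2.04,-2.68],"dr":[0,0,0]},{"gripper":0,"delta_pos":[0,-2.04,-2.68],"dr":[0,0,0]},{"gripper":0,"delta_pos":[0,-2.04,-2.68],"dr":[0,0,0]},{"gripper":0,"delta_pos":[0,-2.04,-2.68],"dr":[0,0,0]}])

```text
t: 1.77
ee_pos: [580.3, -51.2, 240.4]
orientation: [2.069, 0.295, -2.07]
ft_force: [0.9, -0.3, 0.1]
width: 0.1
```

Call:
apply_moves(increments=[{"gripper":0,"delta_pos":[0.3,0,0],"dr":[-0.068,0,0]},{"gripper":0,"delta_pos":[0.5,0,0],"dr":[-0.068,0,0]},{"gripper":0,"delta_pos":[0.5,0,0],"dr":[0,0,0]},{"gripper":0,"delta_pos":[0.2,0,0],"dr":[0,0,0]},{"gripper":0,"delta_pos":[0,0,0],"dr":[0,0,0]}])

```text
t: 2.18
ee_pos: [579.1, -53.0, 224.8]
orientation: [1.99, 0.421, -1.994]
ft_force: [-0.5, 0.9, -0.4]
width: 0.6
```

```bash
python3 - <<'E'
from h import *
from scipy.spatial.transform import Rotation as R
a=snap('side','s1');b=snap('wrist','w1')
cv2.imwrite('pics/c1.png',np.hstack([cv2.resize(a['img'][150:330,260:500],(480,360)),cv2.resize(b['img'],(320,240)) if 0 else cv2.copyMakeBorder(cv2.resize(b['img'],(320,240)),0,120,0,0,cv2.BORDER_CONSTANT)])[:,:,::-1])
o=ctrl.get_obs();print(o['ee_pos'],o['ft_force'],o['width'],o['t'],R.from_rotvec(o['orientation']).as_matrix().round(3))
E
```

```text
[579.57563114 -53.19888634 225.6153865 ] [-0.42710411  0.41469001 -0.04719028] 0.28866504366813456 2.2833 [[-0.     0.405 -0.914]
 [ 0.    -0.914 -0.405]
 [-1.    -0.     0.   ]]
```

View pics/c1.png

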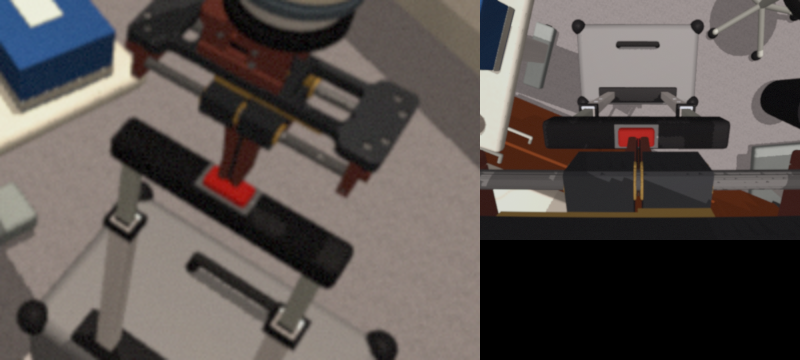

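Call:
apply_moves(increments=[{"gripper":0,"delta_pos":[0.4,-0.16,-0.13],"dr":[0,0,0]},{"gripper":0,"delta_pos":[0.5,0,0],"dr":[0,0,0]},{"gripper":0,"delta_pos":[0.4,0,0],"dr":[0,0,0]},{"gripper":0,"delta_pos":[0.2,0,0],"dr":[0,0,0]},{"gripper":0,"delta_pos":[0.1,0,0],"dr":[0,0,0]}])

```text
t: 2.7
ee_pos: [580.0, -50.8, 209.0]
orientation: [1.99, 0.423, -1.992]
ft_force: [0.3, 0.3, -0.0]
width: 0.9
```

Call:
apply_moves(increments=[{"gripper":0,"delta_pos":[0.08,0,0],"dr":[0,0,0]},{"gripper":0,"delta_pos":[0.08,0,0],"dr":[0,0,0]},{"gripper":0,"delta_pos":[0.08,0,0],"dr":[0,0,0]},{"gripper":0,"delta_pos":[0.08,0,0],"dr":[0,0,0]},{"gripper":0,"delta_pos":[0,0,0],"dr":[0,0,0]}])

```text
t: 3.12
ee_pos: [580.4, -50.8, 206.5]
orientation: [1.991, 0.423, -1.99]
ft_force: [-0.8, 0.4, -0.2]
width: 0.7
```

Call:
apply_moves(increments=[{"gripper":0,"delta_pos":[0.08,0,0],"dr":[0,0,0]},{"gripper":0,"delta_pos":[0.08,0,0],"dr":[0,0,0]},{"gripper":0,"delta_pos":[0.08,0,0],"dr":[0,0,0]},{"gripper":0,"delta_pos":[0.08,0,0],"dr":[0,0,0]},{"gripper":0,"delta_pos":[0,0,0],"dr":[0,0,0]}])

```text
t: 3.53
ee_pos: [580.4, -50.8, 203.4]
orientation: [1.991, 0.423, -1.99]
ft_force: [-1.4, -0.3, 3.4]
width: 0.4
```

Call:
apply_moves(increments=[{"gripper":0,"delta_pos":[0.08,0,0],"dr":[0,0,0]},{"gripper":0,"delta_pos":[0.08,0,0],"dr":[0,0,0]},{"gripper":0,"delta_pos":[0.08,0,0],"dr":[0,0,0]},{"gripper":0,"delta_pos":[0,0,0],"dr":[0,0,0]},{"gripper":0,"delta_pos":[0,0,0],"dr":[0,0,0]}])

```text
t: 3.95
ee_pos: [580.4, -50.8, 201.0]
orientation: [1.991, 0.423, -1.99]
ft_force: [-1.0, -0.0, 5.0]
width: 0.4
```

Call:
apply_moves(increments=[{"gripper":0,"delta_pos":[0.08,0,0],"dr":[0,0,0]},{"gripper":0,"delta_pos":[0.08,0,0],"dr":[0,0,0]},{"gripper":0,"delta_pos":[0.08,0,0],"dr":[0,0,0]},{"gripper":0,"delta_pos":[0.08,0,0],"dr":[0,0,0]},{"gripper":0,"delta_pos":[0,0,0],"dr":[0,0,0]}])

```text
t: 4.37
ee_pos: [580.4, -50.8, 197.9]
orientation: [1.991, 0.423, -1.99]
ft_force: [-2.3, -0.0, 5.4]
width: 0.0
```

Call:
apply_moves(increments=[{"gripper":0,"delta_pos":[0.08,0,0],"dr":[0,0,0]},{"gripper":0,"delta_pos":[0.08,0,0],"dr":[0,0,0]},{"gripper":0,"delta_pos":[0.08,0,0],"dr":[0,0,0]},{"gripper":0,"delta_pos":[0.08,0,0],"dr":[0,0,0]},{"gripper":0,"delta_pos":[0.08,0,0],"dr":[0,0,0]}])

```text
t: 4.78
ee_pos: [580.5, -50.8, 194.0]
orientation: [1.991, 0.423, -1.99]
ft_force: [-1.7, 0.3, 7.0]
width: 0.3
```

Call:
apply_moves(increments=[{"gripper":0,"delta_pos":[0.08,0,0],"dr":[0,0,0]},{"gripper":0,"delta_pos":[0.08,0,0],"dr":[0,0,0]},{"gripper":0,"delta_pos":[0.08,0,0],"dr":[0,0,0]},{"gripper":0,"delta_pos":[0.08,0,0],"dr":[0,0,0]},{"gripper":0,"delta_pos":[0.08,0,0],"dr":[0,0,0]}])

```text
t: 5.2
ee_pos: [580.5, -50.8, 190.1]
orientation: [1.991, 0.423, -1.99]
ft_force: [-2.0, 0.3, 7.8]
width: 0.3
```

Call:
apply_moves(increments=[{"gripper":0,"delta_pos":[0.08,0,0],"dr":[0,0,0]},{"gripper":0,"delta_pos":[0.08,0,0],"dr":[0,0,0]},{"gripper":0,"delta_pos":[0.08,0,0],"dr":[0,0,0]},{"gripper":0,"delta_pos":[0.08,0,0],"dr":[0,0,0]},{"gripper":0,"delta_pos":[0.08,0,0],"dr":[0,0,0]}])

```text
t: 5.62
ee_pos: [580.5, -50.8, 186.0]
orientation: [1.991, 0.423, -1.99]
ft_force: [-1.4, -0.6, 7.8]
width: 0.5
```

Call:
apply_moves(increments=[{"gripper":0,"delta_pos":[0.08,0,0],"dr":[0,0,0]},{"gripper":0,"delta_pos":[0,0,0],"dr":[0,0,0]},{"gripper":0,"delta_pos":[-0.2,0,0],"dr":[0,0,0]},{"gripper":0,"delta_pos":[-0.8,0,0],"dr":[0,0,0]},{"gripper":0,"delta_pos":[-1.0,0,0],"dr":[0,0,0]}])

```text
t: 6.03
ee_pos: [579.5, -50.7, 204.4]
orientation: [1.989, 0.424, -1.993]
ft_force: [-0.1, -0.2, 0.0]
width: 0.5
```

Call:
apply_moves(increments=[{"gripper":80,"delta_pos":[0,0,0],"dr":[0,0,0]},{"gripper":80,"delta_pos":[0,0,0],"dr":[0,0,0]},{"gripper":80,"delta_pos":[0,0,0],"dr":[0,0,0]},{"gripper":80,"delta_pos":[0,0,0],"dr":[0,0,0]},{"gripper":80,"delta_pos":[0,0,0],"dr":[0,0,0]}])

```text
t: 6.45
ee_pos: [580.0, -50.8, 204.5]
orientation: [1.99, 0.423, -1.991]
ft_force: [0.7, -0.3, 0.0]
width: 30.2
```

```bash
cat >> h.py <<'E'
def meas(f):
    d=snap('side',f);w=cloud(d);i=d['img'].astype(int)
    red=(i[...,0]>110)&(i[...,1]<70)&(i[...,2]<70)
    bz=w[red][:,2]; b=(580,-51)
    q=w[...,:2]-b; e=np.array([-.407,.914]); al=q@e; ac=q@np.array([.914,.407])
    m=(abs(al)<100)&(abs(al)>65)&(abs(ac)<14)&(w[...,2]>110)&(w[...,2]<195)&(i.max(-1)<90)
    print('button z',np.nanmedian(bz),red.sum(),'grip z',np.median(w[m][:,2]),m.sum()); return d
E
python3 - <<'E'
from h import *
d=meas('s2'); cv2.imwrite('pics/c2.png',cv2.resize(d['img'][150:330,260:500],(720,540))[:,:,::-1])
o=ctrl.get_obs();print(o['ee_pos'],o['ft_force'],o['width'],o['t'])
E
```

```text
button z 179.67456072564823 253 grip z 175.3230009014968 738
[580.07356837 -50.76540825 204.50185969] [0.64772375 0.3245611  0.25651967] 34.32835975371433 6.5
```

View pics/c2.png

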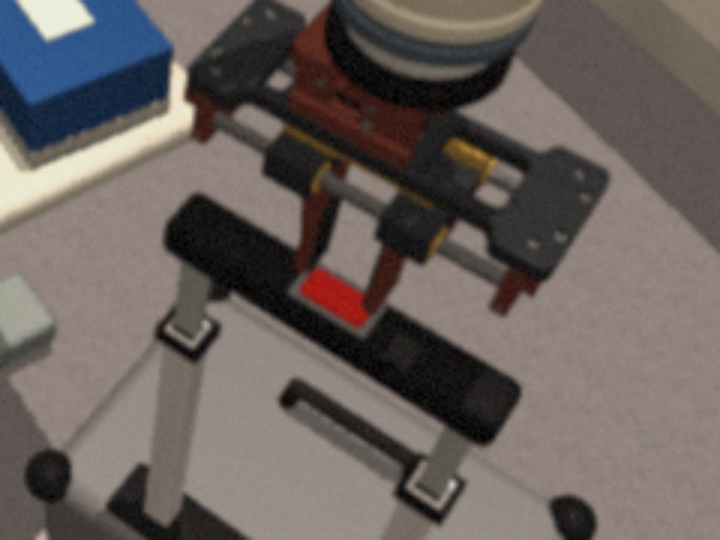

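Call:
apply_moves(increments=[{"gripper":80,"delta_pos":[0,0,0],"dr":[0,0,0]},{"gripper":80,"delta_pos":[0,0,0],"dr":[0,0,0]},{"gripper":80,"delta_pos":[0,0,0],"dr":[0,0,0]},{"gripper":80,"delta_pos":[0.4,0,0],"dr":[0,0,0]},{"gripper":80,"delta_pos":[0.3,0,0],"dr":[0,0,0]}])

```text
t: 6.92
ee_pos: [580.4, -50.8, 197.6]
orientation: [1.991, 0.423, -1.99]
ft_force: [-0.2, 0.4, 0.2]
width: 67.3
```

Call:
apply_moves(increments=[{"gripper":80,"delta_pos":[0.4,0,0],"dr":[0,0,0]},{"gripper":80,"delta_pos":[0.4,0,0],"dr":[0,0,0]},{"gripper":80,"delta_pos":[0.2,0,0],"dr":[0,0,0]},{"gripper":80,"delta_pos":[0.1,0,0],"dr":[0,0,0]},{"gripper":80,"delta_pos":[0,0,0],"dr":[0,0,0]}])

```text
t: 7.33
ee_pos: [580.1, -50.8, 186.5]
orientation: [1.99, 0.423, -1.991]
ft_force: [-0.4, -0.4, 0.3]
width: 70.6
```

Call:
apply_moves(increments=[{"gripper":80,"delta_pos":[0.08,0,0],"dr":[0,0,0]},{"gripper":80,"delta_pos":[0.08,0,0],"dr":[0,0,0]},{"gripper":80,"delta_pos":[0.08,0,0],"dr":[0,0,0]},{"gripper":80,"delta_pos":[0.08,0,0],"dr":[0,0,0]},{"gripper":80,"delta_pos":[0.08,0,0],"dr":[0,0,0]}])

```text
t: 7.75
ee_pos: [580.4, -50.8, 183.1]
orientation: [1.991, 0.423, -1.99]
ft_force: [-3.4, 0.3, 8.0]
width: 70.2
```

Call:
apply_moves(increments=[{"gripper":80,"delta_pos":[0.08,0,0],"dr":[0,0,0]},{"gripper":80,"delta_pos":[0.08,0,0],"dr":[0,0,0]},{"gripper":80,"delta_pos":[0.08,0,0],"dr":[0,0,0]},{"gripper":80,"delta_pos":[0.08,0,0],"dr":[0,0,0]},{"gripper":80,"delta_pos":[0.08,0,0],"dr":[0,0,0]}])

```text
t: 8.17
ee_pos: [580.4, -50.8, 179.9]
orientation: [1.991, 0.423, -1.99]
ft_force: [-3.0, 0.1, 8.7]
width: 70.1
```

Call:
apply_moves(increments=[{"gripper":80,"delta_pos":[0.08,0,0],"dr":[0,0,0]},{"gripper":80,"delta_pos":[0.08,0,0],"dr":[0,0,0]},{"gripper":80,"delta_pos":[0.08,0,0],"dr":[0,0,0]},{"gripper":80,"delta_pos":[0.08,0,0],"dr":[0,0,0]},{"gripper":80,"delta_pos":[0.08,0,0],"dr":[0,0,0]}])

```text
t: 8.58
ee_pos: [580.4, -50.8, 175.9]
orientation: [1.991, 0.423, -1.99]
ft_force: [-3.1, 0.1, 8.6]
width: 70.6
```

Call:
apply_moves(increments=[{"gripper":80,"delta_pos":[0.08,0,0],"dr":[0,0,0]},{"gripper":80,"delta_pos":[0.08,0,0],"dr":[0,0,0]},{"gripper":80,"delta_pos":[0.08,0,0],"dr":[0,0,0]},{"gripper":80,"delta_pos":[0.08,0,0],"dr":[0,0,0]},{"gripper":80,"delta_pos":[0.08,0,0],"dr":[0,0,0]}])

```text
t: 9.0
ee_pos: [580.4, -50.8, 171.9]
orientation: [1.991, 0.423, -1.99]
ft_force: [-3.4, 0.8, 8.0]
width: 69.8
```

Call:
apply_moves(increments=[{"gripper":80,"delta_pos":[0.08,0,0],"dr":[0,0,0]},{"gripper":80,"delta_pos":[0.08,0,0],"dr":[0,0,0]},{"gripper":80,"delta_pos":[0.08,0,0],"dr":[0,0,0]},{"gripper":80,"delta_pos":[0.08,0,0],"dr":[0,0,0]},{"gripper":80,"delta_pos":[0.08,0,0],"dr":[0,0,0]}])

```text
t: 9.42
ee_pos: [580.4, -50.8, 167.9]
orientation: [1.991, 0.423, -1.99]
ft_force: [-3.4, 0.3, 9.0]
width: 69.9
```

```bash
python3 - <<'E'
from h import *
d=meas('s3')
o=ctrl.get_obs();print(o['ee_pos'],o['ft_force'],o['width'],o['t'])
E
```

```text
button z 164.5302172871271 269 grip z 160.24778055906538 683
[580.41772763 -50.8075302  167.74523493] [-2.71717323  1.19153006  7.22077313] 70.14506564491448 9.4667
```

Call:
apply_moves(increments=[{"gripper":80,"delta_pos":[0.06,0,0],"dr":[0,0,0]},{"gripper":80,"delta_pos":[0.06,0,0],"dr":[0,0,0]},{"gripper":80,"delta_pos":[0.06,0,0],"dr":[0,0,0]},{"gripper":80,"delta_pos":[0.06,0,0],"dr":[0,0,0]},{"gripper":80,"delta_pos":[0.06,0,0],"dr":[0,0,0]}])

```text
t: 9.88
ee_pos: [580.4, -50.8, 164.7]
orientation: [1.991, 0.423, -1.99]
ft_force: [-2.0, -0.1, 8.1]
width: 70.3
```

Call:
apply_moves(increments=[{"gripper":80,"delta_pos":[0.06,0,0],"dr":[0,0,0]},{"gripper":80,"delta_pos":[0.06,0,0],"dr":[0,0,0]},{"gripper":80,"delta_pos":[0.06,0,0],"dr":[0,0,0]},{"gripper":80,"delta_pos":[0.06,0,0],"dr":[0,0,0]},{"gripper":80,"delta_pos":[0,0,0],"dr":[0,0,0]}])

```text
t: 10.3
ee_pos: [580.4, -50.8, 162.2]
orientation: [1.991, 0.423, -1.99]
ft_force: [-1.3, 0.4, 5.5]
width: 70.5
```

```bash
cat > m.py <<'E'
from h import *
import sys
meas(sys.argv[1])
o=ctrl.get_obs();print(o['ee_pos'][2],o['ft_force'],o['t'])
E
python3 m.py s4
```

```text
button z 162.5373314562753 262 grip z 154.41386021797064 674
162.18608572579538 [-1.99707772  0.6664246   6.17216425] 10.35
```

Call:
apply_moves(increments=[{"gripper":80,"delta_pos":[0.05,0,0],"dr":[0,0,0]},{"gripper":80,"delta_pos":[0.05,0,0],"dr":[0,0,0]},{"gripper":80,"delta_pos":[0.05,0,0],"dr":[0,0,0]},{"gripper":80,"delta_pos":[0.05,0,0],"dr":[0,0,0]},{"gripper":80,"delta_pos":[0,0,0],"dr":[0,0,0]}])

```text
t: 10.77
ee_pos: [580.4, -50.8, 160.9]
orientation: [1.991, 0.423, -1.99]
ft_force: [-4.2, -0.8, 11.4]
width: 70.5
```

```bash
python3 m.py s5
```

```text
button z 161.12573967290527 262 grip z 153.2046851258458 658
160.8819487620668 [-3.77483342  0.33715858 11.07143436] 10.8167
```

The button stands 8 mm proud again, so the pins have snapped. I'll stop pushing and retract.

Call:
apply_moves(increments=[{"gripper":80,"delta_pos":[-0.2,0,0],"dr":[0,0,0]},{"gripper":80,"delta_pos":[-1,0,0],"dr":[0,0,0]},{"gripper":80,"delta_pos":[-2,0,0],"dr":[0,0,0]},{"gripper":80,"delta_pos":[-3,0,0],"dr":[0,0,0]},{"gripper":80,"delta_pos":[-2,0,0],"dr":[0,0,0]}])

```text
t: 11.23
ee_pos: [580.8, -50.9, 243.9]
orientation: [1.992, 0.423, -1.989]
ft_force: [0.9, -0.4, 1.3]
width: 70.4
```

Call:
apply_moves(increments=[{"gripper":80,"delta_pos":[-1,0,0],"dr":[0,0,0]},{"gripper":80,"delta_pos":[0,0,0],"dr":[0,0,0]},{"gripper":80,"delta_pos":[0,0,0],"dr":[0,0,0]},{"gripper":80,"delta_pos":[0,0,0],"dr":[0,0,0]},{"gripper":80,"delta_pos":[0,0,0],"dr":[0,0,0]}])

```text
t: 11.65
ee_pos: [579.4, -50.7, 249.9]
orientation: [1.988, 0.424, -1.993]
ft_force: [0.2, 0.0, -0.2]
width: 70.1
```

```bash
python3 m.py s6; python3 -c "
import cv2;i=cv2.imread('pics/s6.png');cv2.imwrite('pics/c6.png',cv2.resize(i[130:350,200:500],(750,550)))"
```

```text
button z 161.32262727179744 264 grip z 153.31147118076575 656
249.96694836400295 [0.42744369 0.40248783 0.42207418] 11.7
```

View pics/c6.png

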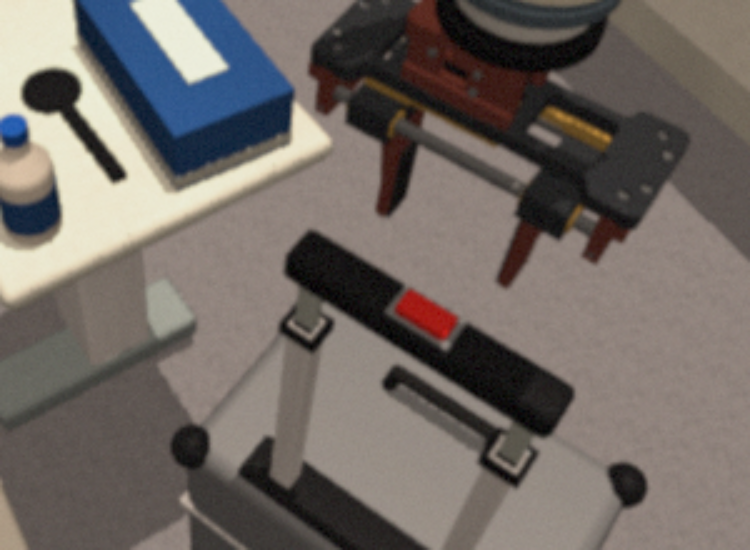

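The grip is lower at crop (430,330), with the red button standing proud at (427,313). The gripper is clear of it and the side-table items look untouched. Handing in.

```bash
python3 -c "
from workcell import ctrl
print(ctrl.close_job())"
```

```text
the job is handed in; nothing more can be done
None
```

The handle is one hole lower and locked: the grip top went from about 190 to 153 mm above the counter, so roughly 37 mm down.

- **Button:** I pressed it with the closed fingertips and slid the handle down about 15 mm. I then let it go between the holes, where the camera showed it still about 4 mm down.
- **Push to the click:** I pushed with the open fingers on the grip on either side of the button, at about 10 mm/s and slower near the hole. The sliding force was 8–9 N and dropped to about 6 N as the last step ended. The camera then showed the button popped up, 8 mm proud.
- **After the click:** That step was already past the snap, but I had queued one more 2 mm step before seeing the reading. It moved the handle about 1 mm more to the stop, reaching about 11 N, well under the 20 N limit on the pins. I stopped there.
- **Last check:** With the gripper about 90 mm above the grip, the button was still 8 mm proud and the grip at 153 mm. The force read about zero, and the side-table items looked untouched in the last picture. The job took 11.7 s and no check disagreed. I did not check the brass pins directly, because the camera does not show the faces with the holes.

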